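# Draw-hook check of a spring-return slide gauge

## Robot

A 6-joint arm with a two-finger parallel gripper is mounted at the origin on the work surface. World frame = base frame: x ahead of the robot, y to its left, z up, the work surface at z = 0. Lengths are in m, angles in rad, forces in N, time in s.
With the tool pointing down it reaches from about 0.375 to 0.9 m from the base axis. Payload 3.1 kg.
Tool frame: the origin (TCP) lies on the centre line of the jaws, within the pads' length; the fingertips stand 19 mm ahead of it and the grasp point (between the pads) is the TCP; z points along the fingers, y is the line along which they close (so a half turn about z gives the same grasp; the last joint's range is limited). The gripper opens to 85 mm and grips with 20 to 120 N. Pads are 22 mm wide; open, the fingers measure 114 mm over their backs; the gripper's body (76 mm by 85 mm) begins 54 mm behind the grasp point. The pads swing forward as they close: fully open they stand 13 mm farther back than shut.
Start: joints at [-1.427, 0.527, 1.433, -0, 1.181, -0.178], TCP at [0.198, -0.593, 0.25] pointing down, gripper open.
Joint ranges: [-3.08, 3.08], [-0.75, 2.2], [0.22, 2.44], [-1.43, 4.57], [0, 2.65], [-2.85, 2.85]. Speed limits (rad/s): [2.79, 2.79, 3.14, 3.14, 3.14, 3.14].

## Interface

Orientations are given as a unit quaternion [x, y, z, w].
In Python, from station import manip, cams, sign_off gives the robot as it stands.
- The arm moves only by the tool carry_out, never from a script. Its argument "targets" is a list that holds one entry, the list of rows, each a list of 7 numbers: the shift along the tool's x, y, z in cm, then the turn, a rotation vector about the tool's x, y, z in degrees, then the finger opening in cm, from 0 to 8.54. A call has 1 to 12 rows; each row is the pose to reach, as a shift and turn from the pose commanded when the call began, along the tool's axes at that moment; what a row does not reach only later rows make up. A row lasts 1/12 s, in which the tool goes at most 41.7 mm and 7.16 degrees, less where a joint would pass 70% of its speed; a pose out of reach is approached as far as the arm can. A call with a gripper value outside its range is refused whole. The fingers move at their own pace and stop on an object; "force" is the grip in N (left out, the last holds). Time passes only in rows, so rows that repeat a pose let the fingers close. It gives the time, the measured TCP pose, the force, the opening and the grip force at its end, in the units of the state.
- manip.sense(): the state, without advancing time (a new reading comes with each control period).
- cams.snapshot(name): name is "side" or "top"; returns the picture (480x640x3 uint8, red, green, blue); there is no depth.
- cams.camera_info(name): a dict with "K" (3x3 intrinsics, pixels), "T" (4x4, takes a point from camera to world coordinates). Camera axes: x right, y down, z forward; pixel columns grow to the right and rows downward; lengths in m; the calibration is good to about 2 mm. A picture is of the moment at which its call begins. camera_info takes no time and is no camera call.
- sign_off(): hands the job in; it is judged then, once.
The state is a dict: "t": time; "q": joint angles; "qd": joint speeds; "tau": joint torques, N m; "tcp_pos": TCP position; "tool_rot": TCP orientation; "force": force on the tool from outside, world axes, zero at the start; "ft_torque": the same for the moment, N m; "finger_gap": opening from 0.0 (shut) to 1.0 (fully open); "gripper_force": force on a finger pad.
Only numpy, scipy, OpenCV 4.12 (cv2) and the standard library are available. Lean on these libraries where they do the work, as an engineer would, in place of code of your own. Each camera call takes 0.05 s, during which the arm holds its last target. There are 200 camera calls.

## Task

Lift the draw hook out of the blue parts bin, catch the upright post of the spring-return slide gauge with it and pull the slide out until its pointer is level with the black marker clip, holding it there for two seconds while the reading settles. Let the slide ease back home without snapping, then lay the draw hook flat in the shallow metal tray without dropping it. Only the hook may touch the gauge, not the gripper; leave the other parts in the bin and everything else on the bench where it is.

Things in the scene. Friction and masses are not known exactly. Their poses are not given: they have to be found in the camera images.
- draw_hook: Flat J-shaped tool in the bin (its twin is straight). Black grip block 60 x 18 x 24 mm, origin at the centre of its underside. An 8 mm steel rod, 12 mm above the underside, leaves the block's +x end, runs to x = 80 mm, turns to +y as far as y = 26 and ends in a lip back to x = 72 (centre lines): a hook open towards the block. Overall x -30 to 84, y -9 to 30 mm; about 120 g.
- hook_mouth (a point): Point in the draw hook's mouth, at (68, 11, 12) mm of the tool: a post standing here is between shank and lip; pulling the tool to its -x brings the cross arm (inner face at x = 76 mm) against the post.
- hook_end (a point): Outer corner of the draw hook's cross arm and lip, at (80, 26, 12) mm of the tool.
- bin: Blue open parts bin 240 x 240 x 55 mm high, walls and floor 4 mm thick, fixed; origin at the centre of its underside, z up. The draw hook and straight spike lie flat side by side in it, either order, rods pointing roughly to its +x. It stands left or right of the gauge, the tray on the other side.
- gauge: Fixed slide gauge. Dark base plate 90 x 8 mm, x = -100 to 160 mm; origin on the bench under the post's home position; the slide pulls out along -x (towards the robot). Cream housing x = 40 to 155 mm, 62 mm wide, top at 46 mm. At y = 31 to 45 mm runs an aluminium scale ledge, top at 14 mm, with black ticks and the marker clip.
- slide (a joint): How far the gauge's slide is pulled out, m: 0 home, stop at 0.070. Spring 2.7 N at home, growing 90 N per m.
- post (a point): Centre of the top of the slide's upright steel post: 10 mm diameter, 80 mm above the bench, free from 24 mm (top of the 26 x 30 mm carriage block) upward. Moves with the slide.
- pointer (a point): Tip of the slide's thin pointer arm, 30 mm to +y of the post, 18.5 mm above the bench. Moves with the slide.
- mark (a point): Tip of the black marker clip (8 mm wide, 22 mm above the bench at its top, white line across it) on the scale ledge, axes as the gauge's; the pointer must be pulled level with it (same x in the gauge's frame), 30 to 55 mm from home.
- marker: The marker clip itself, fixed on the ledge; origin under its centre line, axes as the gauge's.
- tray: Shallow aluminium tray 200 (x) x 120 (y) x 18 mm high, walls and floor 4 mm thick, fixed; origin at the centre of its underside, z up.
- spike: Bystander in the bin: tool with the same grip block as the draw hook but a straight rod to x = 88 mm; origin at the centre of the block's underside.
- core: Bystander in the bin: dark ring core, 32 mm outside, 16 mm hole, 12 mm high; origin at the centre of its underside.
- transformer: Bystander in the bin: small transformer 26 x 26 x 23 mm; origin at the centre of its underside.
- screwdriver: Bystander: screwdriver lying flat across the bench between robot and gauge, 160 mm long; origin under its middle.
- tin: Bystander: round aluminium tin 62 mm wide, 28 mm high; origin at the centre of its underside.
- reel: Bystander: white component reel 100 mm wide, 14 mm high, lying flat; origin at the centre of its underside.
Things that resemble listed ones, but are neither listed nor needed, are in the scene too. Leave any orange look-alike of the draw_hook alone.

How it is judged:
On the way, in this order (a step that is already met when the one before it is completed fails the run):
1. the draw hook is lifted clear of the bin (height (world z) of draw_hook above 0.055 m and height (world z) of hook_end above 0.058 m), for 0.1 s.
2. with the draw hook bearing on it, the slide is held with its pointer within 3 mm of the marker for 1.5 s (x of pointer in the frame of mark between -0.003 and 0.003 m and contact force between draw_hook and gauge above 1 N), for 1.5 s.
3. the slide is eased back home (within 3 mm) (value of joint slide below 0.003 m), for 0.1 s.
At the end, for the whole second after the job is handed in: The slide is home (within 3 mm); the draw hook lies at rest and flat (tilt under 0.12 rad, underside within 10 mm of the tray's underside height) in the tray with both its block centre and its hook end inside the tray's outline; the spike, ring core and transformer are still in the bin (value of joint slide below 0.003 m and x of draw_hook in the frame of tray between -0.1 and 0.1 m and y of draw_hook in the frame of tray between -0.06 and 0.06 m and x of hook_end in the frame of tray between -0.1 and 0.1 m and y of hook_end in the frame of tray between -0.06 and 0.06 m and z of draw_hook in the frame of tray below 0.01 m and angle between draw_hook's own z axis and vertical below 0.12 rad and linear speed of draw_hook below 0.02 m/s and x of spike in the frame of bin between -0.118 and 0.118 m and y of spike in the frame of bin between -0.118 and 0.118 m and z of each of spike, core, transformer in the frame of bin below 0.045 m and x of core in the frame of bin between -0.118 and 0.118 m and y of core in the frame of bin between -0.118 and 0.118 m and x of transformer in the frame of bin between -0.118 and 0.118 m and y of transformer in the frame of bin between -0.118 and 0.118 m); the robot touches nothing.
It fails at once if the gripper or arm touches the gauge (contact force between any of the fingers, the arm and gauge above 0.5 N).
It fails at once if the slide snaps back (faster than 0.3 m/s) (velocity of joint slide below -0.3 m/s).
It fails at once if the draw hook is dropped (faster than 0.5 m/s while the fingers do not touch it) (linear speed of draw_hook above 0.5 m/s and contact force between the fingers and draw_hook below 0.05 N).
It fails at once if the screwdriver, tin or reel is moved by more than 20 mm (distance of any of screwdriver, tin, reel from where it was at the start of the episode above 0.02 m).
It also fails if it takes over 67 s, if anything falls off the work surface, if the arm or the gripper's body presses on something with over 40 N, if the wrist force passes 120 N, or if a joint passes its speed limit or range.

## Working session

There is one attempt and no reset: what is moved stays moved. The work goes in short steps, Python scripts to look and compute and a tool call to move; the robot and the scene stay as the last step left them, time stands still between calls to the robot, and variables do not carry over. Pictures are saved under pics/ and viewed, at most 11 in all, crops included, and the job is handed in when it is done.

Besides the shell and the picture viewer there is one more tool, called by a JSON object that holds its "fn" and its "kwargs", one argument or row to a line. carry_out: Moves the arm, as the interface text tells. Its arguments: {"type":"object","properties":{"targets":{"type":"array"},"force":{"type":"number"}},"required":["targets"]}

```bash
mkdir -p pics; ls; cat > h.py <<'E'
import numpy as np, cv2
from station import manip, cams, sign_off
def snap(n,f):
    im=cams.snapshot(n); cv2.imwrite('pics/'+f,im[:,:,::-1]); return im
def ray(n,u,v,z):
    c=cams.camera_info(n);K=np.array(c['K']);T=np.array(c['T'])
    d=T[:3,:3]@np.linalg.solve(K,[u,v,1.]);o=T[:3,3]
    return o+d*(z-o[2])/d[2]
def proj(n,p):
    c=cams.camera_info(n);K=np.array(c['K']);T=np.linalg.inv(np.array(c['T']))
    q=K@(T[:3,:3]@np.array(p)+T[:3,3]);return q[:2]/q[2]
E
python3 - <<'E'
from h import *
snap('top','t0.png');snap('side','s0.png')
for n in('top','side'):
    c=cams.camera_info(n);print(n,np.round(c['K'],1).tolist(),np.round(c['T'],3).tolist())
print(manip.sense())
E
```

```text
pics
top [[516.5, 0.0, 322.7], [0.0, 516.5, 236.6], [0.0, 0.0, 1.0]] [[0.014, -0.977, 0.213, 0.269], [-1.0, -0.012, 0.008, -0.025], [-0.005, -0.213, -0.977, 1.327], [0.0, 0.0, 0.0, 1.0]]
side [[593.2, 0.0, 328.8], [0.0, 593.2, 233.1], [0.0, 0.0, 1.0]] [[0.97, -0.177, 0.165, 0.334], [-0.242, -0.743, 0.624, -0.766], [0.013, -0.645, -0.764, 1.012], [0.0, 0.0, 0.0, 1.0]]
{'t': 0.1, 'q': array([-1.42748784e+00,  5.28404797e-01,  1.43377529e+00, -5.50791482e-06,
        1.18141382e+00, -1.78462449e-01]), 'qd': array([ 1.58302643e-04, -1.89694584e-03, -1.56007268e-03, -6.51646265e-04,
        1.95258953e-05,  5.11323583e-04]), 'tau': array([ 4.15018339e-04, -4.43303418e+01, -1.78586322e+01, -2.02065025e-04,
        3.91752124e-03, -1.72861098e-05]), 'tcp_pos': array([ 0.19761456, -0.59229179,  0.24941167]), 'tool_rot': array([ 9.87085163e-01,  1.60193259e-01,  1.50407039e-05, -1.00051579e-03]), 'force': array([-0.42623217,  0.75956706, -0.75460286]), 'ft_torque': array([-0.04176821,  0.02117648,  0.00038645]), 'gripper_force': 0.0, 'finger_gap': 0.9981681443276849}
```

View pics/t0.png

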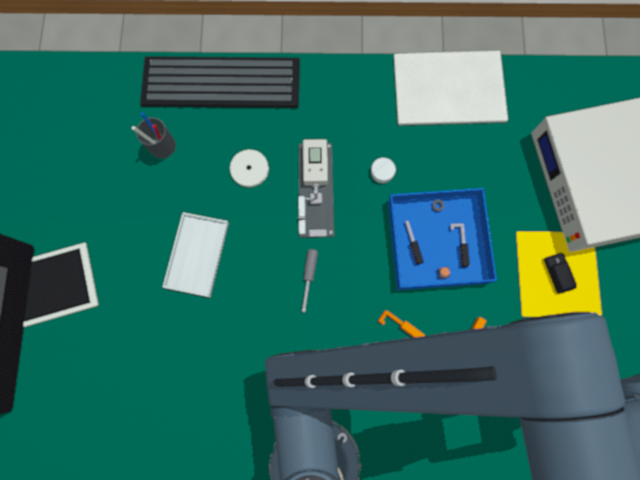

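View pics/s0.png

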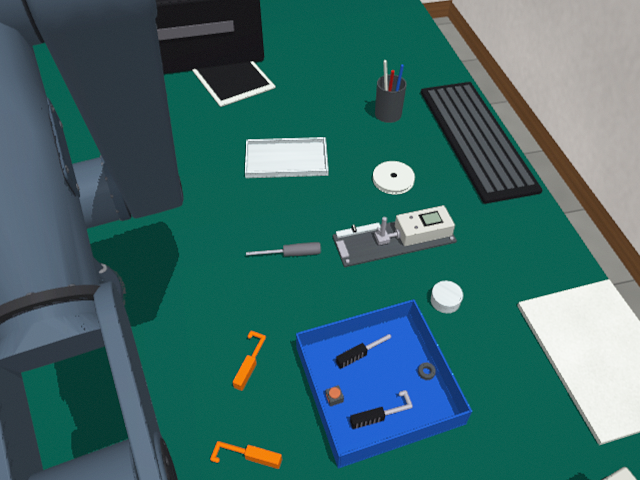

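Top view: the candidates are the black hook in the bin at (462,247), the black straight spike at (413,243), and orange hooks at (402,325) and (480,323). I choose the black J at (462,247), since its rod turns left to (452,226). The gauge post is near (315,193), the tray at (196,254) and the bin at (442,240). I'll check this in one close crop.

```bash
python3 - <<'E'
from h import *
t=cv2.imread('pics/t0.png');s=cv2.imread('pics/s0.png')
def cr(im,x,y,w,h,W,H): return cv2.resize(im[y:y+h,x:x+w],(W,H),interpolation=cv2.INTER_CUBIC)
A=cr(t,398,205,80,60,400,300);B=cr(t,285,170,80,60,400,300)
C=cr(s,330,320,100,75,400,300);D=cr(s,325,195,100,75,400,300)
cv2.imwrite('pics/c0.png',np.vstack([np.hstack([A,B]),np.hstack([C,D])]))
E
```

```text
(no output)
```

View pics/c0.png

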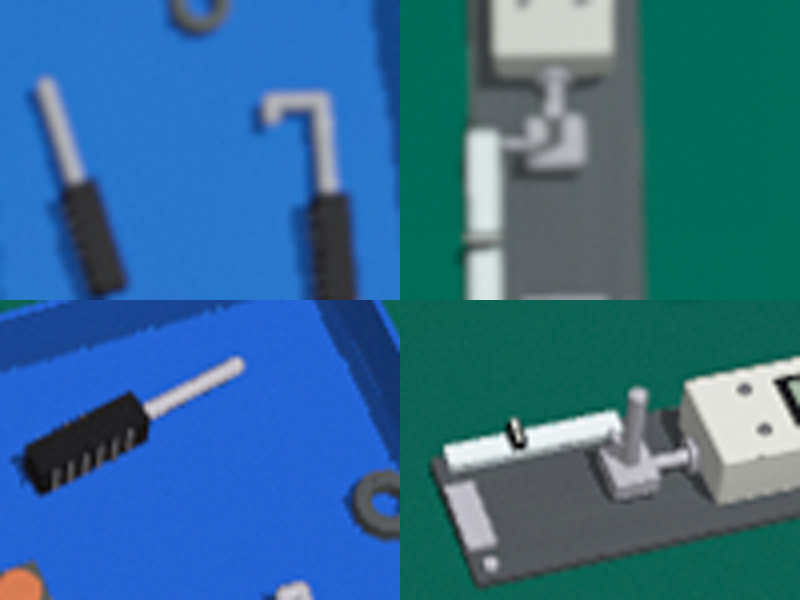

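The crop confirms the black J in the bin at top (462,247). Its block front is near (464,244), the cross-arm corner near (463,224) and the lip corner near (452,224). In the side view the post top is near (384,218) and the clip near (353,228). Measuring next.

```bash
cat >> h.py <<'E'
def blob(m,lo,k=0):
    n,l,st,c=cv2.connectedComponentsWithStats(m.astype(np.uint8))
    return [(st[i],c[i],l==i) for i in range(1,n) if st[i][4]>=lo]
def tri(pt,ps):
    A=[];b=[]
    for n,(u,v) in(('top',pt),('side',ps)):
        o=np.array(cams.camera_info(n)['T'])[:3,3];d=ray(n,u,v,0)-o;d/=np.linalg.norm(d);P=np.eye(3)-np.outer(d,d);A.append(P);b.append(P@o)
    return np.linalg.lstsq(np.vstack(A),np.hstack(b),rcond=None)[0]
E
python3 - <<'E'
from h import *
t=cv2.imread('pics/t0.png').astype(int);s=cv2.imread('pics/s0.png').astype(int)
def rect(name,m,z,lo):
    for st,c,l in blob(m,lo):
        q=np.argwhere(l)[:,::-1].astype(np.float64)
        w=np.array([ray('top',u,v,z)[:2] for u,v in q],np.float32)
        r=cv2.minAreaRect(w*1000);print(name,st,np.round(r[0]),np.round(r[1],1),round(r[2],1),'mean',np.round(w.mean(0)*1000,1))
X,Y=np.meshgrid(range(640),range(480))
def box(a,b,c,d): return (X>a)&(X<b)&(Y>c)&(Y<d)
v=t.max(2)
rect('blk',box(398,480,200,275)&(v<75),.028,25)
rect('rodBin',box(398,480,200,275)&(t[:,:,2]>130),.016,5)
rect('bin',box(380,505,180,300)&(t[:,:,0]>t[:,:,1]+50)&(t[:,:,0]>90),.055,500)
rect('tray',box(155,235,205,305)&(t.min(2)>110),.018,500)
rect('plate',box(285,345,135,245)&(t[:,:,1]-t[:,:,2]<25)&(v>40),.008,200)
rect('house',box(295,335,130,190)&(t.min(2)>165)&(t[:,:,0]<t[:,:,2]-4),.046,100)
rect('ledge',box(290,310,185,240)&(t.min(2)>190),.014,15)
rect('tin',box(365,400,150,190)&(t.min(2)>120),.028,200)
rect('reel',box(225,275,145,195)&(t.min(2)>120),.014,200)
for u in((464,244),(463,224.4),(451.6,224.4),(452,230)):print('hk',ray('top',*u,.016 if 1 else 0).round(4))
print('post side z80',ray('side',384.2,218.8,.08).round(4),proj('top',ray('side',384.2,218.8,.08)).round(1))
print('clip top/side',ray('top',381.6+0-80,170+239/5,.02).round(4),ray('side',353.7,227.8,.022).round(4))
print('pointer',ray('top',385.5-80,198.6,.0185).round(4),tri((313,196),(384.2,218.8)).round(4))
E
```

```text
blk [411 242  11  22 136] [ 514. -253.] [55.5 16.4] 15.1 mean [ 513.4 -252.9]
blk [460 244   9  23 154] [ 509. -375.] [57.1 17.8] 1.9 mean [ 508.4 -374.5]
rodBin [406 221   8  20  60] [ 574. -240.] [53.3  7.5] 16.9 mean [ 573.5 -240. ]
rodBin [451 224  14  19  87] [ 569. -364.] [47.9 32.9] 0.7 mean [ 575.8 -369.8]
rodBin [440 267  10   8  64] [ 470. -327.] [18.1 23.2] 0.8 mean [ 468.7 -327.1]Traceback (most recent call last):
  File "<stdin>", line 13, in <module>
  File "<stdin>", line 6, in rect
  File "h.py", line 6, in ray
    c=cams.camera_info(n);K=np.array(c['K']);T=np.array(c['T'])
ValueError: time passes only in moves, steps and waits
```

```bash
python3 - <<'E'
s=open('h.py').read()
s=s.replace("def snap","_C={}\ndef info(n):\n    if n not in _C:_C[n]=cams.camera_info(n)\n    return _C[n]\ndef snap",1).replace("c=cams.camera_info(n)","c=info(n)").replace("np.array(cams.camera_info(n)","np.array(info(n)")
open('h.py','w').write(s)
E
cat > m.py <<'E'
from h import *
t=cv2.imread('pics/t0.png').astype(int)
def rect(name,m,z,lo):
    for st,c,l in blob(m,lo):
        q=np.argwhere(l)[:,::-1].astype(np.float64)
        w=np.array([ray('top',u,v,z)[:2] for u,v in q],np.float32)
        r=cv2.minAreaRect(w*1000);print(name,st,np.round(r[0]),np.round(r[1],1),round(r[2],1),'mean',np.round(w.mean(0)*1000,1))
X,Y=np.meshgrid(range(640),range(480))
def box(a,b,c,d): return (X>a)&(X<b)&(Y>c)&(Y<d)
v=t.max(2)
rect('bin',box(380,505,180,300)&(t[:,:,0]>t[:,:,1]+50)&(t[:,:,0]>90),.055,500)
rect('tray',box(155,235,205,305)&(t.min(2)>110),.018,500)
rect('plate',box(285,345,135,245)&(t[:,:,1]-t[:,:,2]<25)&(v>40),.008,200)
rect('house',box(295,335,130,190)&(t.min(2)>165)&(t[:,:,0]<t[:,:,2]-4),.046,100)
rect('ledge',box(290,310,185,240)&(t.min(2)>190),.014,15)
rect('tin',box(365,400,150,190)&(t.min(2)>120),.028,200)
rect('reel',box(225,275,145,195)&(t.min(2)>120),.014,200)
for u in((464,244),(463,224.4),(451.6,224.4),(452,230)):print('hk',ray('top',*u,.016 if 1 else 0).round(4))
print('post side z80',ray('side',384.2,218.8,.08).round(4),proj('top',ray('side',384.2,218.8,.08)).round(1))
print('clip top/side',ray('top',381.6-80,170+239/5,.02).round(4),ray('side',353.7,227.8,.022).round(4))
print('pointer',ray('top',385.5-80,198.6,.0185).round(4),tri((313,196),(384.2,218.8)).round(4))
from scipy.spatial.transform import Rotation as R
print(R.from_quat(manip.sense()['tool_rot']).as_matrix().round(3))
E
python3 m.py
```

```text
bin [ 389  188  108  101 8370] [ 548. -313.] [243.9 244.8] 4.9 mean [ 546.9 -313.3]
tray [ 162  212   66   85 3784] [505. 314.] [125.8 204. ] 79.5 mean [503.8 313.9]
plate [ 298  139   36   98 3241] [693.   8.] [271.6  91.7] 1.4 mean [687.2   8.1]
ledge [299 197   5  19  87] [637.  44.] [49.3 10.6] 1.3 mean [637.8  43.9]
ledge [300 221   5  12  58] [581.  40.] [29.6 10.5] 1.3 mean [581.2  40.7]
tin [371 157  25  25 468] [ 737. -171.] [63.5 66.3] 71.7 mean [ 736.9 -171.2]
reel [ 230  149   39   38 1130] [742. 187.] [104.  102.1] 28.7 mean [742.  186.8]
hk [ 0.5395 -0.3796  0.016 ]
hk [ 0.5917 -0.3793  0.016 ]
hk [ 0.5913 -0.3496  0.016 ]
hk [ 0.5763 -0.3501  0.016 ]
post side z80 [0.6584 0.0064 0.08  ] [315.  190.8]
clip top/side [0.6031 0.0417 0.02  ] [0.6051 0.0447 0.022 ]
pointer [0.6558 0.0327 0.0185] [0.6538 0.0112 0.0728]
[[ 0.949  0.316 -0.   ]
 [ 0.316 -0.949  0.002]
 [ 0.    -0.002 -1.   ]]
```

Hook block centre is about (0.510,-0.379), yaw about 1°, in the bin. Post is about (0.658,0.006), and the tray is centred at (0.505,0.314) with its long axis at -10.5°. Now a helper to turn world targets into move rows.

```bash
cat > g.py <<'E'
# g.py x y z yawdeg : shift/turn in tool axes (cm, deg) to reach the world pose pointing down
import sys;from h import *
from scipy.spatial.transform import Rotation as R
x,y,z,a=map(float,sys.argv[1:5]);st=manip.sense();r=R.from_quat(st['tool_rot'])
tg=R.from_euler('z',a,degrees=True)*R.from_euler('x',180,degrees=True)
print('t',round(st['t'],2),'p',st['tcp_pos'].round(4),'F',st['force'].round(2),'gap',round(st['finger_gap']*8.54,2),'grip',round(st['gripper_force'],1))
print('shift cm',(r.inv().apply(np.array([x,y,z])-st['tcp_pos'])*100).round(2),'turn',(r.inv()*tg).as_rotvec(degrees=True).round(2))
E
python3 g.py .51 -.379 .15 1
```

```text
t 0.1 p [ 0.1976 -0.5923  0.2494] F [-0.43  0.76 -0.75] gap 8.52 grip 0.0
shift cm [ 36.38 -10.34   9.97] turn [-0.12 -0.   17.44]
```

{"fn": "carry_out", "kwargs": {
  "targets": [
    [[3.6, -1.0, 1, -0.1, 0, 2, 5], [7.2, -2.1, 2, -0.1, 0, 4, 5], [10.8, -3.1, 3, -0.1, 0, 6, 5], [14.4, -4.1, 4, -0.1, 0, 8, 5], [18, -5.2, 5, -0.1, 0, 10, 5], [21.6, -6.2, 6, -0.1, 0, 12, 5], [25.2, -7.2, 7, -0.1, 0, 14, 5], [28.8, -8.3, 8, -0.1, 0, 16, 5], [32.4, -9.3, 9, -0.1, 0, 17.4, 5], [36.4, -10.3, 10, -0.1, 0, 17.4, 5], [36.4, -10.3, 10, -0.1, 0, 17.4, 5], [36.4, -10.3, 10, -0.1, 0, 17.4, 5]]
  ],
  "force": 60
}}

```text
t: 1.1
tcp_pos: [0.5116, -0.3777, 0.149]
tool_rot: [1.0, 0.011, -0.001, 0.0]
force: [0.2, -1.0, -0.6]
finger_gap: 0.583
gripper_force: 0.0
```

```bash
python3 - <<'E'
from h import *
t=snap('top','t1.png')[:,:,::-1];s=snap('side','s1.png')[:,:,::-1]
A=cv2.resize(t[190:300,380:500],(480,440),interpolation=3);B=cv2.resize(s[330:450,300:420],(320,320),interpolation=3)
o=np.zeros((440,800,3),np.uint8);o[:,:480]=A;o[:320,480:]=B;cv2.imwrite('pics/c1.png',o)
for p in([.51,-.379,.004],[.54,-.3785,.016],[.59,-.378,.016],[.59,-.352,.016],[.54,-.3875,.028],[.48,-.388,.028],[.48,-.370,.028]):
    print(p,proj('top',p).round(1),proj('side',p).round(1))
E
python3 g.py .51 -.379 .026 1
```

```text
[0.51, -0.379, 0.004] [463.1 256.1] [365.8 422.2]
[0.54, -0.3785, 0.016] [463.6 243.8] [382.6 415.2]
[0.59, -0.378, 0.016] [462.5 225. ] [409.6 408.5]
[0.59, -0.352, 0.016] [452.5 224.9] [404.8 395. ]
[0.54, -0.3875, 0.028] [468.3 242.9] [384.7 417.2]
[0.48, -0.388, 0.028] [469.6 266.1] [351.2 425.5]
[0.48, -0.37, 0.028] [462.5 266. ] [348.4 415.6]
t 1.2 p [ 0.51   -0.3801  0.15  ] F [-0.49 -0.6  -0.03] gap 5.02 grip 0.0
shift cm [ 1.00e-02 -1.30e-01  1.24e+01] turn [0.09 0.04 0.07]
```

View pics/c1.png

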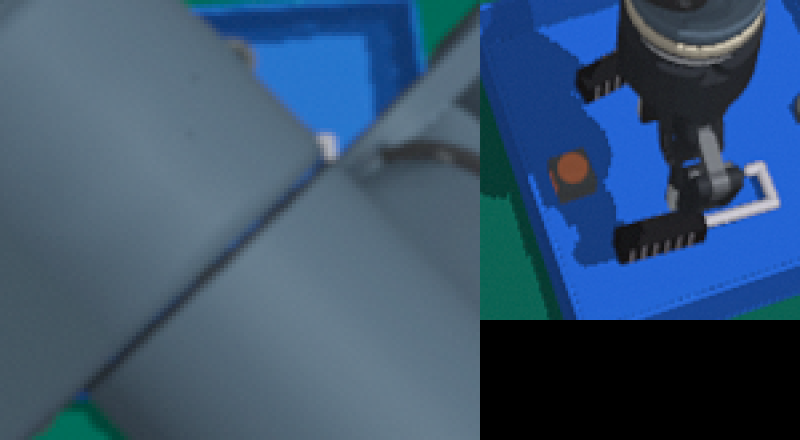

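The side view shows the open gripper above the block, with the cross-arm corner at about (410.6,407) against (409.6,408.5) predicted. The estimate holds, so I descend and grip.

{"fn": "carry_out", "kwargs": {
  "targets": [
    [[0, -0.1, 2.5, 0, 0, 0, 5], [0, -0.1, 5, 0, 0, 0, 5], [0, -0.1, 7.5, 0, 0, 0, 5], [0, -0.1, 9.5, 0, 0, 0, 5], [0, -0.1, 11, 0, 0, 0, 5], [0, -0.1, 12, 0, 0, 0, 5], [0, -0.1, 12.2, 0, 0, 0, 5], [0, -0.1, 12.2, 0, 0, 0, 5]]
  ]
}}

```text
t: 1.87
tcp_pos: [0.5095, -0.3802, 0.0282]
tool_rot: [1.0, 0.008, -0.0, 0.001]
force: [-0.8, -0.1, -0.2]
finger_gap: 0.584
gripper_force: 0.0
```

{"fn": "carry_out", "kwargs": {
  "targets": [
    [[0, 0, 0, 0, 0, 0, 3.5], [0, 0, 0, 0, 0, 0, 2.5], [0, 0, 0, 0, 0, 0, 1.5], [0, 0, 0, 0, 0, 0, 1], [0, 0, 0, 0, 0, 0, 1], [0, 0, 0, 0, 0, 0, 1], [0, 0, 0, 0, 0, 0, 1], [0, 0, 0, 0, 0, 0, 1]]
  ],
  "force": 60
}}

```text
t: 2.53
tcp_pos: [0.5111, -0.3799, 0.0299]
tool_rot: [1.0, 0.009, 0.001, 0.002]
force: [-1.0, 0.1, 5.5]
finger_gap: 0.19
gripper_force: 60.1
```

{"fn": "carry_out", "kwargs": {
  "targets": [
    [[0, 0, -0.3, 0, 0, 0, 1], [0, 0, -1, 0, 0, 0, 1], [0, 0, -2.5, 0, 0, 0, 1], [0, 0, -4.5, 0, 0, 0, 1], [0, 0, -6.5, 0, 0, 0, 1], [0, 0, -8.5, 0, 0, 0, 1], [0, 0, -10.5, 0, 0, 0, 1], [0, 0, -12, 0, 0, 0, 1], [0, 0, -12.5, 0, 0, 0, 1], [0, 0, -12.5, 0, 0, 0, 1], [0, 0, -12.5, 0, 0, 0, 1]]
  ]
}}

```text
t: 3.45
tcp_pos: [0.5101, -0.3786, 0.153]
tool_rot: [1.0, 0.009, -0.0, 0.001]
force: [-1.2, 1.1, -0.8]
finger_gap: 0.198
gripper_force: 59.2
```

```bash
python3 - <<'E'
from h import *
s=snap('side','s2.png')[:,:,::-1]
cv2.imwrite('pics/c2.png',cv2.resize(s[220:440,290:470],(648,792)[:2] if 0 else (490,600),interpolation=3))
E
python3 g.py .60 -.13 .155 1.5
```

```text
t 3.5 p [ 0.5098 -0.3784  0.1523] F [-0.52 -0.17 -1.21] gap 1.66 grip 59.2
shift cm [  9.47 -24.67  -0.29] turn [ 0.    0.07 -0.46]
```

View pics/c2.png

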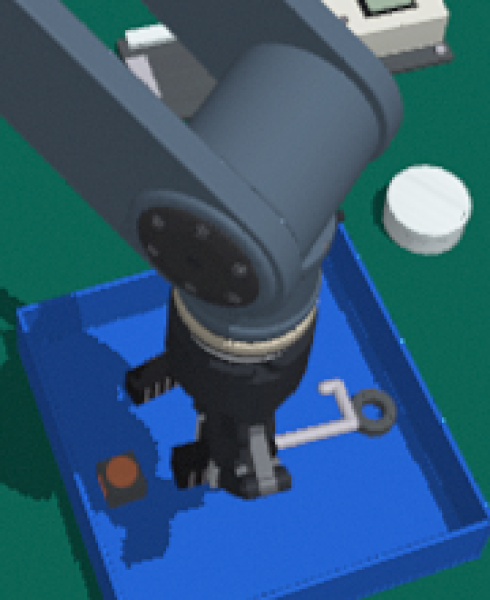

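The hook is lifted and looks level: the cross-arm corner is at about side (419,377) and the lip corner at (409,362.5). Checking the in-hand pose.

```bash
python3 - <<'E'
from h import *
s=cv2.imread('pics/s2.png').astype(int)
for z in(.13,.139,.148):print(z,proj('side',[.59,-.3775,z]).round(1),proj('side',[.59,-.3515,z]).round(1),proj('side',[.542,-.3785,z]).round(1))
for u in((419.3,377.2),(409.4,362.5),(395,381.5)):print(ray('side',*u,.139).round(4))
m=(s.min(2)>140);m[:,:385]=0;m[:,430:]=0;m[:355]=0;m[395:]=0
for st,c,l in blob(m,10):print(st,c.round(1))
E
```

```text
0.13 [417.7 378.6] [412.4 364.4] [389.6 385.7]
0.139 [418.4 376. ] [413.1 361.8] [390.1 383.1]
0.148 [419.1 373.4] [413.7 359.1] [390.6 380.6]
[ 0.5907 -0.3798  0.139 ]
[ 0.5838 -0.3513  0.139 ]
[ 0.5505 -0.3777  0.139 ]
[391 359  31  25 204] [409.  373.3]
```

{"fn": "carry_out", "kwargs": {
  "targets": [
    [[0.6, -1.6, 0, 0, 0, 0, 1], [1.5, -4.2, 0, 0, 0, 0, 1], [2.5, -7, 0, 0, 0, 0, 1], [3.5, -10, 0, 0, 0, -0.2, 1], [4.6, -13, 0, 0, 0, -0.4, 1], [5.7, -16, 0, 0, 0, -0.5, 1], [6.7, -19, 0, 0, 0, -0.5, 1], [7.8, -22, 0, 0, 0, -0.5, 1], [8.8, -25, 0, 0, 0, -0.5, 1], [9.6, -27.2, 0, 0, 0, -0.5, 1], [10.1, -28.6, 0, 0, 0, -0.5, 1], [10.1, -28.6, 0, 0, 0, -0.5, 1]]
  ]
}}

```text
t: 4.5
tcp_pos: [0.6061, -0.0872, 0.1517]
tool_rot: [1.0, 0.015, -0.001, -0.0]
force: [-0.3, 0.1, -1.5]
finger_gap: 0.193
gripper_force: 59.1
```

```bash
python3 g.py .606 -.085 .074 1.4
```

```text
t 4.5 p [ 0.6061 -0.0872  0.1517] F [-0.33  0.1  -1.53] gap 1.65 grip 59.1
shift cm [ 0.01 -0.22  7.77] turn [-0.01  0.1   0.37]
```

{"fn": "carry_out", "kwargs": {
  "targets": [
    [[0, 0, 1, 0, 0, 0.3, 1], [0, 0, 2.5, 0, 0, 0.3, 1], [0, 0, 4, 0, 0, 0.3, 1], [0, 0, 5.5, 0, 0, 0.3, 1], [0, 0, 7, 0, 0, 0.3, 1], [0, 0, 7.7, 0, 0, 0.3, 1], [0, 0, 7.7, 0, 0, 0.3, 1], [0, 0, 7.7, 0, 0, 0.3, 1]]
  ]
}}

```text
t: 5.17
tcp_pos: [0.6057, -0.0923, 0.0752]
tool_rot: [1.0, 0.01, -0.001, 0.001]
force: [0.2, -0.5, -1.3]
finger_gap: 0.195
gripper_force: 59.1
```

```bash
python3 - <<'E'
from h import *
s=snap('side','s3.png')[:,:,::-1];t=snap('top','t3.png')[:,:,::-1]
A=cv2.resize(s[190:310,300:460],(560,420),interpolation=3);B=cv2.resize(t[160:280,280:360],(240,360),interpolation=3)
o=np.zeros((420,800,3),np.uint8);o[:,:560]=A;o[:360,560:]=B;cv2.imwrite('pics/c3.png',o)
x,y,z=manip.sense()['tcp_pos']
for d in((80,0),(80,26),(72,26),(33,0)):print(d,proj('side',[x+d[0]/1e3,y+d[1]/1e3+d[0]*.024/1e3,z-.0137]).round(1))
E
python3 g.py .606 -.007 .074 1.4
```

```text
(80, 0) [411.1 256.7]
(80, 26) [407. 247.]
(72, 26) [403.3 247.7]
(33, 0) [389.2 261.4]
t 5.27 p [ 0.6067 -0.0921  0.0764] F [ 0.42 -0.67 -0.64] gap 1.66 grip 59.1
shift cm [ 0.1  -8.51  0.22] turn [ 0.13 -0.09 -0.21]
```

View pics/c3.png

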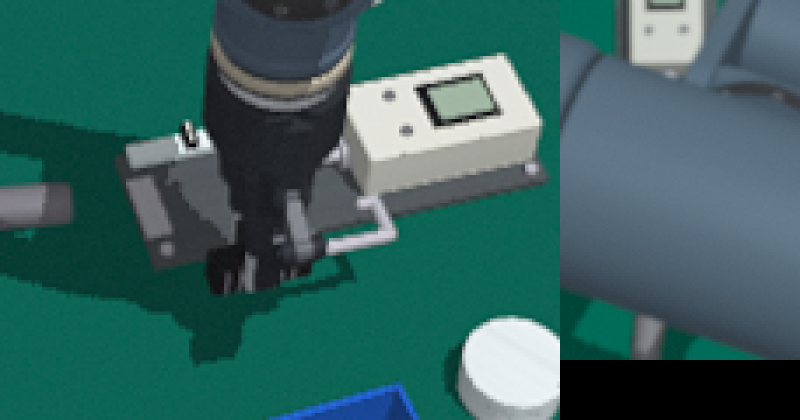

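The hook is beside the gauge, with its corner at side (412,257) as predicted; the gripper hides the post. Sliding the hook sideways around the post.

{"fn": "carry_out", "kwargs": {
  "targets": [
    [[0, -1, 0.2, 0, 0, -0.2, 1], [0, -2, 0.2, 0, 0, -0.2, 1], [0, -3, 0.2, 0, 0, -0.2, 1], [0, -4, 0.2, 0, 0, -0.2, 1], [0, -5, 0.2, 0, 0, -0.2, 1], [0, -6, 0.2, 0, 0, -0.2, 1], [0, -7, 0.2, 0, 0, -0.2, 1], [0, -7.8, 0.2, 0, 0, -0.2, 1], [0, -8.4, 0.2, 0, 0, -0.2, 1], [0, -8.4, 0.2, 0, 0, -0.2, 1], [0, -8.4, 0.2, 0, 0, -0.2, 1]]
  ]
}}

```text
t: 6.18
tcp_pos: [0.6045, -0.0071, 0.0737]
tool_rot: [1.0, 0.013, 0.0, 0.001]
force: [0.0, -0.4, -1.1]
finger_gap: 0.195
gripper_force: 59.1
```

```bash
python3 - <<'E'
from h import *
s=snap('side','s4.png')[:,:,::-1]
cv2.imwrite('pics/c4.png',cv2.resize(s[180:270,330:450],(800,600),interpolation=3))
x,y,z=manip.sense()['tcp_pos']
for d in((80,0),(80,26),(72,26),(33,0)):print(d,proj('side',[x+d[0]/1e3,y+d[1]/1e3+d[0]*.024/1e3,z-.0137]).round(1))
E
python3 g.py .582 -.007 .074 1.4
```

```text
(80, 0) [396.9 227.1]
(80, 26) [393.1 218.1]
(72, 26) [389.6 218.9]
(33, 0) [375.9 231.3]
t 6.23 p [ 0.6046 -0.0076  0.0737] F [-0.14 -0.61 -1.79] gap 1.69 grip 59.1
shift cm [-2.26 -0.11 -0.03] turn [ 0.11 -0.03  0.05]
```

View pics/c4.png

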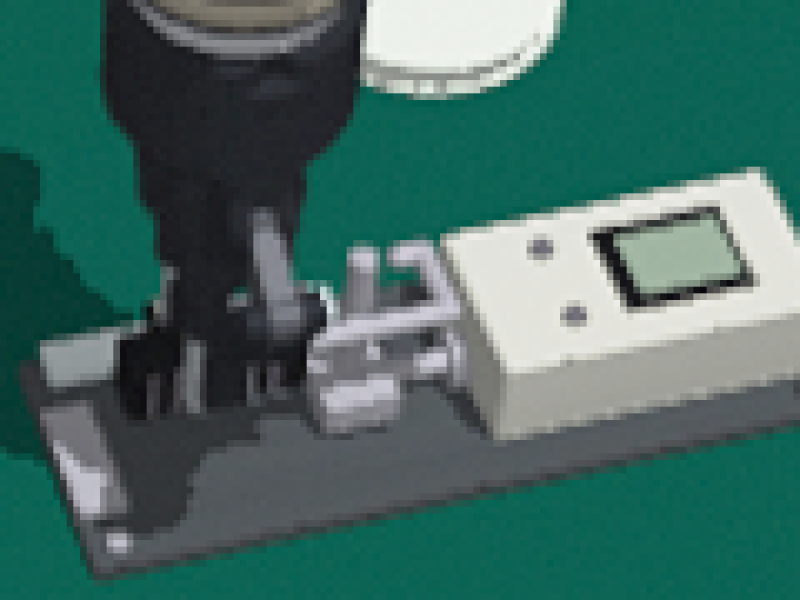

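The post at crop (360,250) stands inside the mouth, between shank and lip. Pulling gently until contact.

{"fn": "carry_out", "kwargs": {
  "targets": [
    [[-0.4, -0.1, 0, 0, 0, 0, 1], [-0.8, -0.1, 0, 0, 0, 0, 1], [-1.2, -0.1, 0, 0, 0, 0, 1], [-1.6, -0.1, 0, 0, 0, 0, 1], [-2, -0.1, 0, 0, 0, 0, 1], [-2.4, -0.1, 0, 0, 0, 0, 1], [-2.8, -0.1, 0, 0, 0, 0, 1], [-3, -0.1, 0, 0, 0, 0, 1], [-3, -0.1, 0, 0, 0, 0, 1], [-3, -0.1, 0, 0, 0, 0, 1]]
  ]
}}

```text
t: 7.07
tcp_pos: [0.575, -0.0074, 0.0739]
tool_rot: [1.0, 0.012, 0.001, 0.001]
force: [3.2, -0.7, -2.0]
finger_gap: 0.192
gripper_force: 58.9
```

```bash
python3 g.py .539 -.0085 .0737 1.4
```

```text
t 7.07 p [ 0.575  -0.0074  0.0739] F [ 3.15 -0.68 -2.02] gap 1.64 grip 58.9
shift cm [-3.6   0.02  0.01] turn [ 0.12 -0.09  0.02]
```

{"fn": "carry_out", "kwargs": {
  "targets": [
    [[-0.4, 0, 0, 0, 0, 0, 1], [-0.8, 0, 0, 0, 0, 0, 1], [-1.2, 0, 0, 0, 0, 0, 1], [-1.6, 0, 0, 0, 0, 0, 1], [-2, 0, 0, 0, 0, 0, 1], [-2.4, 0, 0, 0, 0, 0, 1], [-2.8, 0, 0, 0, 0, 0, 1], [-3.2, 0, 0, 0, 0, 0, 1], [-3.6, 0, 0, 0, 0, 0, 1], [-3.8, 0, 0, 0, 0, 0, 1], [-3.8, 0, 0, 0, 0, 0, 1], [-3.8, 0, 0, 0, 0, 0, 1]]
  ]
}}

```text
t: 8.07
tcp_pos: [0.5379, -0.0085, 0.074]
tool_rot: [1.0, 0.012, 0.002, 0.001]
force: [7.7, -0.1, -3.8]
finger_gap: 0.192
gripper_force: 58.7
```

```bash
python3 - <<'E'
from h import *
s=snap('side','s5.png')[:,:,::-1];t=snap('top','t5.png')[:,:,::-1]
A=cv2.resize(s[195:255,320:400],(800,600),interpolation=3);cv2.imwrite('pics/c5.png',A)
print(manip.sense()['tcp_pos'],manip.sense()['force'])
E
```

```text
[ 0.53804675 -0.00851386  0.07400964] [ 7.32783154 -0.3513832  -4.48181134]
```

View pics/c5.png

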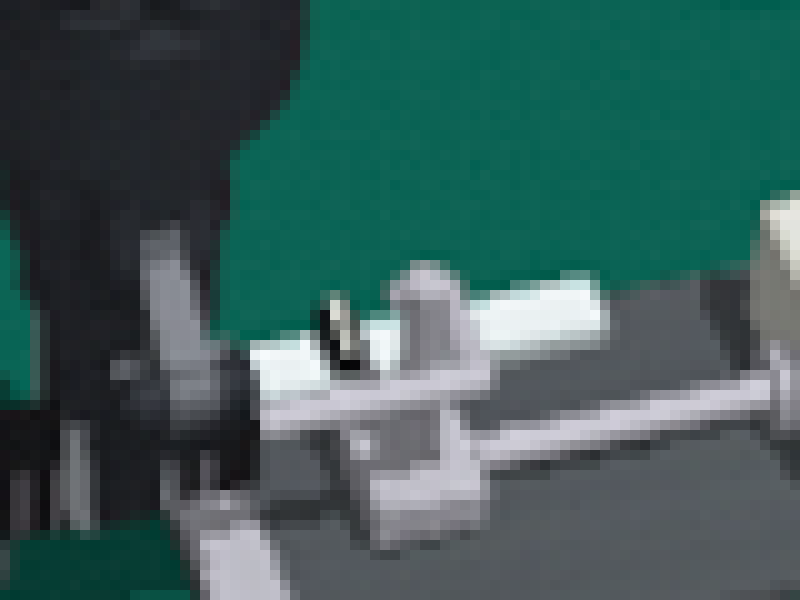

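Side crop: the clip's white line runs from (337,305) to (358,362), the pointer tip shows at about (360,375) just below it, and the carriage's lower face is at about (430,510). Working out the slide travel precisely.

```bash
cat > al.py <<'E'
import sys;from h import *
s0=cv2.imread('pics/s0.png',0);s=cv2.imread('pics/'+sys.argv[1],0)
for nm,(x0,y0,x1,y1) in(('face',(375,237,392,246)),('facew',(375,239,396,246))):
    U=cv2.resize(s0[y0:y1,x0:x1],None,fx=10,fy=10,interpolation=3);V=cv2.resize(s[225:260,330:410],None,fx=10,fy=10,interpolation=3)
    r=cv2.matchTemplate(V,U,cv2.TM_CCOEFF_NORMED);_,sc,_,loc=cv2.minMaxLoc(r)
    d=np.array([330+loc[0]/10-x0,225+loc[1]/10-y0]);c=np.array([(x0+x1)/2,(y0+y1)/2])
    a=ray('side',*c,.018);b=ray('side',*(c+d),.018);print(nm,round(sc,3),d,'slide mm',((b-a)*1000).round(1))
for u in((355.8,231.2),(353.7,225.5)):print('line',ray('side',*u,.022).round(4))
g=np.radians(1.4);O=np.array([.658,.0064,0])
for sl in(.046,.05,.054):
    x,y=-sl,.030
    print(sl,'tip px',proj('side',O+[x*np.cos(g)-y*np.sin(g),x*np.sin(g)+y*np.cos(g),.0185]).round(2))
E
python3 al.py s5.png; python3 - <<'E'
from h import *
# home references: plate edges, gauge yaw from top image edges
t=cv2.imread('pics/t0.png').astype(int)
m=(t[:,:,1]-t[:,:,2]>25)
for side in(0,1):
    P=[]
    for v in range(200,232):
        r=np.flatnonzero(~m[v,285:345])+285
        P.append(ray('top',(r[0]-.5) if side==0 else r[-1]+.5,v,.008)[:2])
    P=np.array(P);k=np.polyfit(P[:,0],P[:,1],1);print('edge',np.degrees(np.arctan(k[0])).round(2),np.polyval(k,.63).round(4))
E
```

```text
face 0.965 [-21.   5.] slide mm [-48.3  -2.8   0. ]
facew 0.965 [-21.   5.] slide mm [-48.2  -2.8   0. ]
line [0.6069 0.0342 0.022 ]
line [0.6069 0.0512 0.022 ]
0.046 tip px [357.49 231.51]
0.05 tip px [355.75 231.87]
0.054 tip px [354.01 232.22]
edge 2.58 0.0536
edge 1.42 -0.0388
```

{"fn": "carry_out", "kwargs": {
  "targets": [
    [[-0.1, 0, 0, 0, 0, 0, 1], [-0.2, 0, 0, 0, 0, 0, 1], [-0.2, 0, 0, 0, 0, 0, 1], [-0.2, 0, 0, 0, 0, 0, 1]]
  ]
}}

```text
t: 8.5
tcp_pos: [0.5362, -0.0086, 0.074]
tool_rot: [1.0, 0.012, 0.002, 0.001]
force: [6.7, 0.1, -4.6]
finger_gap: 0.192
gripper_force: 58.7
```

```bash
python3 - <<'E'
from h import *
snap('side','s6.png')
g=cv2.imread('pics/t0.png',0).astype(int)
print('ptr cols304-307');print(g[193:205,303:309])
print('clip');print(g[212:224,297:306])
s=cv2.imread('pics/s6.png',0).astype(int);print('side6');print(s[224:236,348:364])
s=cv2.imread('pics/s0.png',0).astype(int);print('side0 ptr');print(s[220:240,370:392])
E
python3 al.py s6.png;python3 g.py .53 0 .07 1.4
```

```text
ptr cols304-307
[[ 97  96  97  97  97  95]
 [ 96  96  96  96  96  95]
 [123 109  98  94  94  93]
 [173 142 110  98  97  94]
 [207 175 137 128 130 127]
 [216 187 157 153 159 157]
 [216 184 147 135 140 139]
 [215 180 126  99  96  93]
 [216 181 126  91  79  70]
 [216 183 130  95  78  65]
 [217 185 134  96  76  61]
 [218 189 139  98  74  61]]
clip
[[ 78 128 188 217 225 226 219 191 143]
 [ 78 128 189 218 226 226 219 192 142]
 [ 75 128 189 218 225 226 220 192 142]
 [ 77 119 177 206 213 214 207 179 134]
 [ 83 115 156 175 181 181 176 156 122]
 [ 95 125 150 160 161 162 160 148 121]
 [ 81  96 114 121 121 123 127 124 109]
 [ 59  66  85 102 108 121 139 137 116]
 [ 55  87 137 165 174 184 194 179 137]
 [ 60 116 178 208 215 218 217 195 147]
 [ 66 125 189 218 225 226 221 199 150]
 [ 73 128 188 217 224 225 222 200 154]]
side6
[[ 73  70  72  70  87 120  86  68  68  75 159 137 156 177 181 171]
 [ 70  70  72  62  76 210 129  60  65  70 125 119 106 134 146 131]
 [ 70  72  72  44  14 217 155  71  82 114 126 124 110 121 131 132]
 [ 66  63  67  42  22 123 152  79 177 216 219 156 115 123 132 133]
 [114 119 1
[... 2073 characters left out ...]
 143 156 175 191 196 193
  190 173 156 143]
 [ 86  87  75  57  48  81  93 153 189 190 191 181 179 191 193 193 195 194
  196 146  91  64]
 [ 87  88  89  62  50  59  90 123 182 191 188 190 193 191 193 193 194 198
  199 158  90  65]
 [ 87  87  90  75  55  50  81  92 163 190 188 190 193 192 196 197 179 178
  177 161 107  89]]
face 0.959 [-22.   5.] slide mm [-50.4  -2.3   0. ]
facew 0.978 [-22.   5.] slide mm [-50.3  -2.3   0. ]
line [0.6069 0.0342 0.022 ]
line [0.6069 0.0512 0.022 ]
0.046 tip px [357.49 231.51]
0.05 tip px [355.75 231.87]
0.054 tip px [354.01 232.22]
t 8.55 p [ 0.5362 -0.0086  0.074 ] F [ 6.48 -0.77 -4.92] gap 1.66 grip 58.7
shift cm [-0.6  -0.87  0.4 ] turn [ 0.15 -0.26  0.01]
```

{"fn": "carry_out", "kwargs": {
  "targets": [
    [[-0.1, 0, 0, 0, 0, 0, 1], [-0.2, 0, 0, 0, 0, 0, 1], [-0.2, 0, 0, 0, 0, 0, 1], [-0.2, 0, 0, 0, 0, 0, 1], [-0.2, 0, 0, 0, 0, 0, 1], [-0.2, 0, 0, 0, 0, 0, 1]]
  ]
}}

```text
t: 9.05
tcp_pos: [0.5343, -0.0087, 0.074]
tool_rot: [1.0, 0.012, 0.002, 0.001]
force: [6.8, -0.7, -4.7]
finger_gap: 0.192
gripper_force: 58.7
```

```bash
python3 - <<'E'
from h import *
s=snap('side','s7.png')[:,:,::-1];t=snap('top','t7.png')[:,:,::-1]
A=cv2.resize(s[210:255,335:395],(480,360),interpolation=3);B=cv2.resize(t[185:240,290:340],(320,352),interpolation=3)
o=np.zeros((360,800,3),np.uint8);o[:,:480]=A;o[:352,480:]=B;cv2.imwrite('pics/c7.png',o)
g=cv2.imread('pics/s7.png',0).astype(int);print(g[222:236,348:368])
T=np.array(cv2.imread('pics/t7.png',0).astype(int));print(T[210:226:1,296:312])
print(ray('side',354.3,229.5,.022),ray('side',353.3,225.5,.022),ray('top',301.5,217.5,.022),ray('top',306.5,198.05,.0185),ray('side',384.1,218.8,.08))
print(manip.sense()['tcp_pos'])
E
```

```text
[[ 71  71  69  71  69  71  71  72  70  67  89 148 174 179 162 117  78  68
   70  71]
 [ 69  68  71  68  69  69  67  68  67 117 132 184 198 198 203 166  98  64
   67  64]
 [ 70  70  71  70  88 117  88  66  67 153 154 166 181 194 176 172 118  68
   81 114]
 [ 70  73  71  59  75 210 129  62  67 125 132 121 141 163 132 170 159 179
  197 213]
 [ 70  70  70  43  18 218 155  72  81 123 106 103 119 129 130 179 190 229
  243 244]
 [ 67  64  64  43  20 123 153  79 177 219 149 109 123 132 131 175 190 191
  234 240]
 [113 119 179 114  29  74 187  99 195 249 184 117 123 132 128 165 187 185
  217 237]
 [212 214 247 175  54  12 196 122 118 239 174 113 123 133 124 148 179 186
  190 226]
 [242 242 244 227 116  23 105  90 103 239 161 106 123 132 128 130 165 188
  198 186]
 [238 238 241 247 172  54  22  74 123 229 151 106 120 131 140 149 171 188
  190 149]
 [239 240 242 245 218 118  95 107 155 189 158 150 156 165 175 194 206 201
  202 162]
 [232 231 217 211 208 157 160 155 163 179 196 204 204 203 201 201 205 199
  193 154]
 [195 195 163 157 170 184 201 205 203 200 200 204 200 192 181 169 158 148
  142 
[... 676 characters left out ...]
 100 101 101 100]
 [104 105 102 103 103 102 102 102 102 103 103 100 102 101 101 100]
 [105 104 103 106 104 104 104 103 103 103 103 102 103 102 102 101]
 [106 104 106 104 105 104 104 104 104 105 104 103 104 104 102 102]
 [105 105 106 106 105 107 105 105 105 105 105 104 104 104 105 103]
 [107 108 106 107 107 106 106 107 106 105 106 105 104 105 104 103]
 [108 106 107 107 106 106 107 106 106 106 107 106 106 106 106 105]
 [108 107 107 107 107 107 107 106 107 106 105 105 106 107 105 106]]
[0.60506104 0.03965781 0.022     ] [0.60603661 0.05138319 0.022     ] [0.60341785 0.04192295 0.022     ] [0.65737392 0.03011725 0.0185    ] [0.65815212 0.00649644 0.08      ]
[ 0.53430972 -0.00865277  0.07399766]
```

View pics/c7.png

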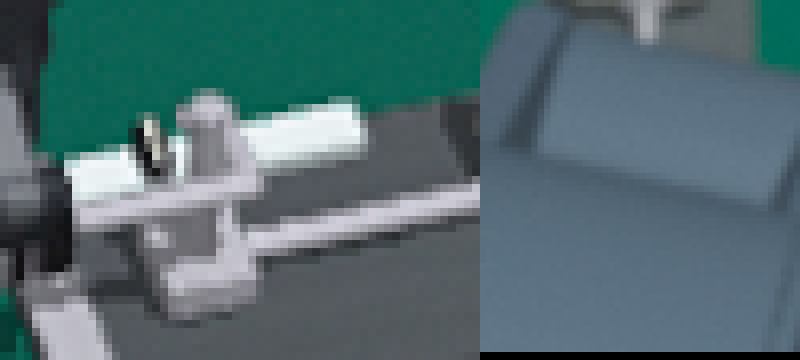

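The crop shows the clip's white line at s7 pixel (354,229) with the pointer tip against its near face at (355,231). The top view is blocked by the arm. Quick check of the tip across the three pictures, since it should cross the black face.

```bash
python3 - <<'E'
import cv2
for f in('s5','s6','s7'):
    g=cv2.imread(f'pics/{f}.png',0).astype(int);print(f);print(g[228:234,351:361])
E
```

```text
s5
[[115  26  75 187  99 194 243 246 230 140]
 [175  53  13 196 121 117 234 244 229 141]
 [227 116  25 108  84 112 231 246 220 134]
 [247 173  54   4   6  84 183 233 182 115]
 [244 217 116  90  92 106 114 185 170 151]
 [218 208 181 169 166 164 167 193 204 203]]
s6
[[114  29  76 187  99 194 245 251 162 106]
 [175  55  13 197 122 117 234 242 151 109]
 [226 117  26 108  83 117 237 228 138 110]
 [248 173  55   2  30  98 224 219 133 109]
 [245 218 117  90  89 108 174 190 157 152]
 [216 208 157 162 158 158 171 193 204 204]]
s7
[[114  29  74 187  99 195 249 184 117 123]
 [175  54  12 196 122 118 239 174 113 123]
 [227 116  23 105  90 103 239 161 106 123]
 [247 172  54  22  74 123 229 151 106 120]
 [245 218 118  95 107 155 189 158 150 156]
 [211 208 157 160 155 163 179 196 204 204]]
```

The tip sits at u≈355.2 and the white line's extension at u≈354.3, so I pull about 1.2 mm more and then hold.

{"fn": "carry_out", "kwargs": {
  "targets": [
    [[-0.1, 0, 0, 0, 0, 0, 1], [-0.12, 0, 0, 0, 0, 0, 1], [-0.12, 0, 0, 0, 0, 0, 1], [-0.12, 0, 0, 0, 0, 0, 1], [-0.12, 0, 0, 0, 0, 0, 1], [-0.12, 0, 0, 0, 0, 0, 1], [-0.12, 0, 0, 0, 0, 0, 1], [-0.12, 0, 0, 0, 0, 0, 1], [-0.12, 0, 0, 0, 0, 0, 1], [-0.12, 0, 0, 0, 0, 0, 1], [-0.12, 0, 0, 0, 0, 0, 1], [-0.12, 0, 0, 0, 0, 0, 1]]
  ]
}}

```text
t: 10.15
tcp_pos: [0.5332, -0.0087, 0.074]
tool_rot: [1.0, 0.012, 0.003, 0.001]
force: [6.2, -0.1, -5.3]
finger_gap: 0.195
gripper_force: 58.6
```

```bash
python3 - <<'E'
from h import *
snap('side','s8.png');g=cv2.imread('pics/s8.png',0).astype(int);print(g[228:234,351:361])
E
python3 g.py .60 -.008 .074 1.4
```

```text
[[113  27  75 188 100 197 228 144 112 129]
 [174  54  13 197 122 121 209 145 114 129]
 [227 117  24 105  88 107 191 137 116 129]
 [247 173  54  40  52 129 165 122 117 126]
 [245 218 117  96  89 160 158 149 154 158]
 [212 207 158 153 154 164 173 193 204 205]]
t 10.2 p [ 0.5333 -0.0087  0.074 ] F [ 7.86 -0.42 -4.44] gap 1.65 grip 58.6
shift cm [6.67 0.09 0.04] turn [ 0.15 -0.29  0.  ]
```

{"fn": "carry_out", "kwargs": {
  "targets": [
    [[0, 0, 0, 0, 0, 0, 1], [0, 0, 0, 0, 0, 0, 1], [0, 0, 0, 0, 0, 0, 1], [0, 0, 0, 0, 0, 0, 1], [0, 0, 0, 0, 0, 0, 1], [0, 0, 0, 0, 0, 0, 1], [0, 0, 0, 0, 0, 0, 1], [0, 0, 0, 0, 0, 0, 1], [0, 0, 0, 0, 0, 0, 1], [0, 0, 0, 0, 0, 0, 1], [0, 0, 0, 0, 0, 0, 1], [0, 0, 0, 0, 0, 0, 1]]
  ]
}}

```text
t: 11.2
tcp_pos: [0.5332, -0.0087, 0.074]
tool_rot: [1.0, 0.012, 0.003, 0.001]
force: [6.9, 0.4, -5.3]
finger_gap: 0.195
gripper_force: 58.6
```

{"fn": "carry_out", "kwargs": {
  "targets": [
    [[0, 0, 0, 0, 0, 0, 1], [0, 0, 0, 0, 0, 0, 1], [0, 0, 0, 0, 0, 0, 1], [0, 0, 0, 0, 0, 0, 1], [0, 0, 0, 0, 0, 0, 1], [0, 0, 0, 0, 0, 0, 1], [0, 0, 0, 0, 0, 0, 1], [0, 0, 0, 0, 0, 0, 1], [0, 0, 0, 0, 0, 0, 1], [0, 0, 0, 0, 0, 0, 1], [0, 0, 0, 0, 0, 0, 1], [0, 0, 0, 0, 0, 0, 1]]
  ]
}}

```text
t: 12.2
tcp_pos: [0.5332, -0.0087, 0.074]
tool_rot: [1.0, 0.012, 0.003, 0.001]
force: [6.8, -0.3, -5.7]
finger_gap: 0.199
gripper_force: 58.6
```

```bash
python3 - <<'E'
from h import *
snap('side','s9.png');g=cv2.imread('pics/s9.png',0).astype(int);print(g[230:234,351:361])
E
python3 g.py .60 -.008 .074 1.4
```

```text
[[226 118  22 105  90 107 191 139 118 130]
 [247 172  54  41  55 128 164 122 116 125]
 [245 219 116  95  89 159 158 147 155 159]
 [212 208 158 153 154 164 173 192 205 204]]
t 12.25 p [ 0.5332 -0.0087  0.074 ] F [ 7.19 -0.91 -4.17] gap 1.65 grip 58.6
shift cm [6.67 0.09 0.04] turn [ 0.15 -0.29  0.  ]
```

Held steady for over 2 s. Easing back slowly.

{"fn": "carry_out", "kwargs": {
  "targets": [
    [[0.2, 0, 0, 0, 0, 0, 1], [0.5, 0, 0, 0, 0, 0, 1], [0.9, 0, 0, 0, 0, 0, 1], [1.3, 0, 0, 0, 0, 0, 1], [1.7, 0, 0, 0, 0, 0, 1], [2.1, 0, 0, 0, 0, 0, 1], [2.5, 0, 0, 0, 0, 0, 1], [2.9, 0, 0, 0, 0, 0, 1], [3.3, 0, 0, 0, 0, 0, 1], [3.7, 0, 0, 0, 0, 0, 1], [4.0, 0, 0, 0, 0, 0, 1], [4.2, 0, 0, 0, 0, 0, 1]]
  ]
}}

```text
t: 13.25
tcp_pos: [0.5735, -0.0073, 0.0738]
tool_rot: [1.0, 0.013, 0.0, 0.001]
force: [4.5, -1.8, -1.0]
finger_gap: 0.193
gripper_force: 59.0
```

{"fn": "carry_out", "kwargs": {
  "targets": [
    [[0.2, 0, 0, 0, 0, 0, 1], [0.5, 0, 0, 0, 0, 0, 1], [0.8, 0, 0, 0, 0, 0, 1], [1.1, 0, 0, 0, 0, 0, 1], [1.4, 0, 0, 0, 0, 0, 1], [1.7, 0, 0, 0, 0, 0, 1], [2.0, 0, 0, 0, 0, 0, 1], [2.3, 0, 0, 0, 0, 0, 1], [2.6, 0, 0, 0, 0, 0, 1], [2.8, 0, 0, 0, 0, 0, 1], [2.8, 0, 0, 0, 0, 0, 1], [2.8, 0, 0, 0, 0, 0, 1]]
  ]
}}

```text
t: 14.25
tcp_pos: [0.6011, -0.0064, 0.0736]
tool_rot: [1.0, 0.013, -0.0, 0.001]
force: [-0.3, 0.2, -1.7]
finger_gap: 0.195
gripper_force: 59.1
```

```bash
python3 - <<'E'
from h import *
snap('side','sa.png');a=cv2.imread('pics/sa.png',0).astype(int);b=cv2.imread('pics/s0.png',0).astype(int)
print(a[238:246,370:396]-b[238:246,370:396])
E
python3 g.py .605 -.1 .074 1.4
```

```text
[[-21 -25 -17 -10  -1   4   3 -20 -39 -39  -4   5   3   4   3   3   3  -1
    0   1  -1   3  -1   1  -1   0]
 [-10  -8 -10 -14  -2  -1  -1   3   2   4   3   1   1  -1   1   1   0  -1
   -1  -1   2   0  -1   0  -1  -1]
 [-35 -36 -37 -36 -11   2  -2   1   2   0   1  -1   2   0   0   0  -1   2
   -1   1   2  -1   1  -1   0   0]
 [-36 -34 -38 -36 -24  -4   0   1  -2  -2   1   0   0  -1  -3   1   2  -2
    1  -1   1   1   1   1   0  -2]
 [-14 -15 -17 -16 -19  -8  -1   0   1  -2   0   0   1   0  -1   0   0   1
    1  -1   0  -1   1   0  -1   0]
 [  2   1   1   1   1   1   0  -1  -1   1  -1   0  -1   0   0   0  -1  -2
    2   2   1  -1   0   2  -1   0]
 [  1   1   0   2   2   1   0   1  -1   1   0   0   2   0   0   0   0   1
    0  -1   0  -1  -1   1   2   1]
 [  2   1   0   3   0  -2   0   0  -1   0  -1   1   0   1   0   1   0   1
    2  -1   0  -1   2   0   0  -1]]
t 14.3 p [ 0.6009 -0.0064  0.0736] F [-0.23  0.79 -1.29] gap 1.66 grip 59.1
shift cm [ 0.17  9.37 -0.02] turn [0.09 0.02 0.04]
```

The carriage is home: its pixels match the start picture except for shadows. Lifting the hook straight up off the post.

{"fn": "carry_out", "kwargs": {
  "targets": [
    [[0.2, 0, -0.3, 0, 0, 0, 1], [0.2, 0, -1, 0, 0, 0, 1], [0.2, 0, -2, 0, 0, 0, 1], [0.2, 0, -3, 0, 0, 0, 1], [0.2, 0, -4.2, 0, 0, 0, 1], [0.2, 0, -5.5, 0, 0, 0, 1], [0.2, 0, -7, 0, 0, 0, 1], [0.2, 0, -8.5, 0, 0, 0, 1], [0.2, 0, -9.5, 0, 0, 0, 1], [0.2, 0, -9.5, 0, 0, 0, 1]]
  ]
}}

```text
t: 15.13
tcp_pos: [0.605, -0.0065, 0.1722]
tool_rot: [1.0, 0.013, 0.003, 0.002]
force: [0.4, -0.9, -1.2]
finger_gap: 0.199
gripper_force: 59.1
```

```bash
python3 g.py .477 .309 .165 -10.5
```

```text
t 15.13 p [ 0.605  -0.0065  0.1722] F [ 0.36 -0.94 -1.19] gap 1.7 grip 59.1
shift cm [-12.   -31.87   0.54] turn [ 0.14 -0.39 11.94]
```

{"fn": "carry_out", "kwargs": {
  "targets": [
    [[-0.6, -1.6, 0, 0, 0, 0.6, 1], [-1.6, -4.2, 0, 0, 0, 1.6, 1], [-2.7, -7.2, 0, 0, 0, 2.7, 1], [-3.9, -10.4, 0.1, 0, 0, 3.9, 1], [-5.1, -13.6, 0.2, 0, 0, 5.1, 1], [-6.3, -16.8, 0.3, 0, 0, 6.3, 1], [-7.5, -20, 0.4, 0, 0, 7.5, 1], [-8.7, -23.2, 0.5, 0, 0, 8.7, 1], [-9.9, -26.4, 0.5, 0, 0, 9.9, 1], [-11, -29.3, 0.5, 0, 0, 11, 1], [-11.7, -31.2, 0.5, 0, -0.2, 11.7, 1], [-12, -31.9, 0.5, 0, -0.2, 11.9, 1]]
  ]
}}

```text
t: 16.13
tcp_pos: [0.4734, 0.3122, 0.1628]
tool_rot: [0.996, -0.09, -0.002, 0.001]
force: [0.1, 0.5, -1.8]
finger_gap: 0.195
gripper_force: 59.1
```

{"fn": "carry_out", "kwargs": {
  "targets": [
    [[0, 0, 0, 0, 0, 0, 1], [0, 0, 0, 0, 0, 0, 1], [0, 0, 0, 0, 0, 0, 1]]
  ]
}}

```text
t: 16.38
tcp_pos: [0.4758, 0.3084, 0.163]
tool_rot: [0.996, -0.092, -0.001, 0.001]
force: [-0.0, -0.2, -2.3]
finger_gap: 0.196
gripper_force: 59.1
```

```bash
python3 - <<'E'
from h import *
s=snap('side','sb.png')[:,:,::-1]
cv2.imwrite('pics/cb.png',cv2.resize(s[60:200,200:380],(720,560),interpolation=3))
x,y,z=manip.sense()['tcp_pos'];a=np.radians(-10.5);c,q=np.cos(a),np.sin(a)
for d in((80,0),(80,26),(33,0)):print(d,proj('side',[x+(d[0]*c-d[1]*q)/1e3,y+(d[0]*q+d[1]*c)/1e3,z-.0137]).round(1))
E
python3 g.py .477 .309 .033 -10.5
```

```text
(80, 0) [305.7 115.1]
(80, 26) [305.3 107.9]
(33, 0) [285.1 115.7]
t 16.43 p [0.4759 0.3083 0.163 ] F [ 0.66 -0.12 -1.29] gap 1.65 grip 59.1
shift cm [ 0.13 -0.12 13.  ] turn [ 0.14  0.16 -0.05]
```

View pics/cb.png

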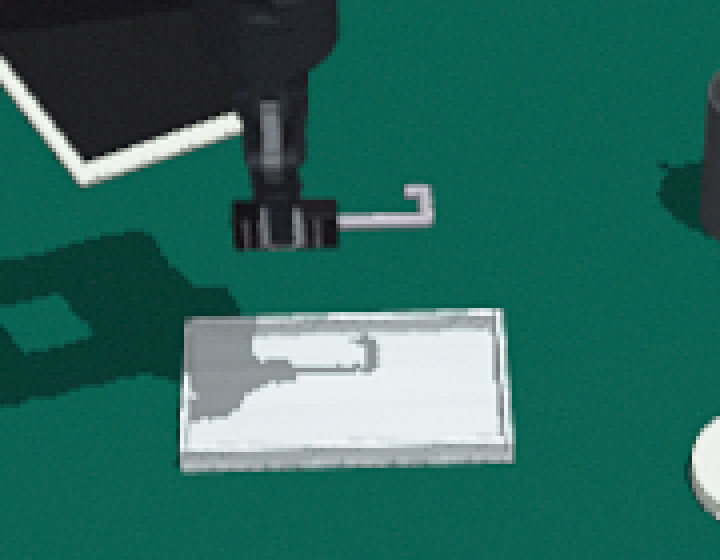

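The hook is level over the tray, with its corner at side (307.5,114.5) against (305.7,115.1) predicted. Lowering it.

{"fn": "carry_out", "kwargs": {
  "targets": [
    [[0.1, -0.1, 1, 0, 0, 0, 1], [0.1, -0.1, 2.7, 0, 0, 0, 1], [0.1, -0.1, 4.5, 0, 0, 0, 1], [0.1, -0.1, 6.3, 0, 0, 0, 1], [0.1, -0.1, 8, 0, 0, 0, 1], [0.1, -0.1, 9.6, 0, 0, 0, 1], [0.1, -0.1, 11, 0, 0, 0, 1], [0.1, -0.1, 12, 0, 0, 0, 1], [0.1, -0.1, 12.7, 0, 0, 0, 1], [0.1, -0.1, 13, 0, 0, 0, 1], [0.1, -0.1, 13, 0, 0, 0, 1], [0.1, -0.1, 13, 0, 0, 0, 1]]
  ]
}}

```text
t: 17.43
tcp_pos: [0.4764, 0.3102, 0.0334]
tool_rot: [0.996, -0.091, -0.001, 0.001]
force: [0.7, 0.2, -1.2]
finger_gap: 0.194
gripper_force: 59.1
```

{"fn": "carry_out", "kwargs": {
  "targets": [
    [[0, 0, 0.1, 0, 0, 0, 1], [0, 0, 0.2, 0, 0, 0, 1], [0, 0, 0.3, 0, 0, 0, 1], [0, 0, 0.3, 0, 0, 0, 1]]
  ]
}}

```text
t: 17.77
tcp_pos: [0.476, 0.3103, 0.0304]
tool_rot: [0.996, -0.091, -0.001, 0.001]
force: [-0.2, -0.3, -1.6]
finger_gap: 0.195
gripper_force: 59.1
```

{"fn": "carry_out", "kwargs": {
  "targets": [
    [[0, 0, 0.05, 0, 0, 0, 1], [0, 0, 0.1, 0, 0, 0, 1], [0, 0, 0.1, 0, 0, 0, 1]]
  ]
}}

```text
t: 18.02
tcp_pos: [0.476, 0.3103, 0.0299]
tool_rot: [0.996, -0.091, -0.001, 0.001]
force: [-1.9, -0.5, 4.1]
finger_gap: 0.192
gripper_force: 60.0
```

{"fn": "carry_out", "kwargs": {
  "targets": [
    [[0, 0, 0.05, 0, 0, 0, 1], [0, 0, 0.1, 0, 0, 0, 1], [0, 0, 0.1, 0, 0, 0, 1]]
  ]
}}

```text
t: 18.27
tcp_pos: [0.476, 0.3103, 0.0299]
tool_rot: [0.996, -0.091, -0.001, 0.001]
force: [-3.2, -0.2, 11.6]
finger_gap: 0.192
gripper_force: 61.0
```

On the floor. Easing off 1 mm and releasing.

{"fn": "carry_out", "kwargs": {
  "targets": [
    [[0, 0, -0.1, 0, 0, 0, 1], [0, 0, -0.1, 0, 0, 0, 2], [0, 0, -0.1, 0, 0, 0, 2.4], [0, 0, -0.1, 0, 0, 0, 3], [0, 0, -0.1, 0, 0, 0, 4], [0, 0, -0.1, 0, 0, 0, 4], [0, 0, -0.1, 0, 0, 0, 4], [0, 0, -0.1, 0, 0, 0, 4]]
  ]
}}

```text
t: 18.93
tcp_pos: [0.4759, 0.3102, 0.029]
tool_rot: [0.996, -0.091, -0.002, 0.001]
force: [-0.7, -0.5, -0.2]
finger_gap: 0.468
gripper_force: 0.0
```

{"fn": "carry_out", "kwargs": {
  "targets": [
    [[0, 0, -0.5, 0, 0, 0, 4], [0, 0, -1.5, 0, 0, 0, 4], [0, 0, -3, 0, 0, 0, 4], [0, 0, -5, 0, 0, 0, 4], [0, 0, -7.5, 0, 0, 0, 4], [0, 0, -10, 0, 0, 0, 4], [0, 0, -12.5, 0, 0, 0, 4], [-1, 0, -15, 0, 0, 0, 4], [-2, 0, -17, 0, 0, 0, 4], [-3, 0, -19, 0, 0, 0, 4], [-3, 0, -19, 0, 0, 0, 4]]
  ]
}}

```text
t: 19.85
tcp_pos: [0.447, 0.317, 0.2241]
tool_rot: [0.996, -0.091, 0.001, -0.001]
force: [0.8, -0.1, 0.1]
finger_gap: 0.468
gripper_force: 0.0
```

```bash
python3 - <<'E'
from h import *
s=snap('side','sc.png')[:,:,::-1]
cv2.imwrite('pics/cc.png',cv2.resize(s[40:460,170:590],(600,600),interpolation=3))
E
python3 g.py .47 .3 .2 0
```

```text
t 19.9 p [0.4474 0.3166 0.2222] F [-0.    0.66 -0.47] gap 4.0 grip 0.0
shift cm [2.52 1.23 2.22] turn [ -0.06  -0.11 -10.4 ]
```

View pics/cc.png

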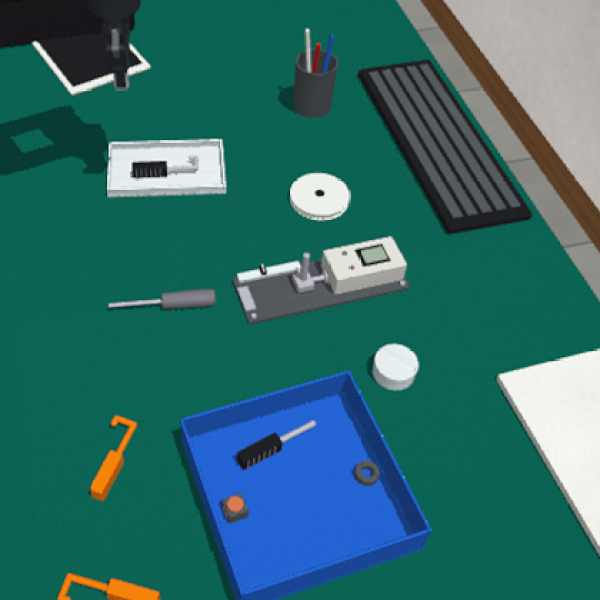

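The crop shows the hook flat inside the tray at (165,168) and the slide home, with the post at (305,265). The spike, core and transformer are still in the bin, and the screwdriver, tin and reel are untouched. Handing in.

```bash
python3 -c "
from h import *
print(sign_off())"
```

```text
the job is handed in; nothing more can be done
None
```

The job is handed in: the slide was held within my measured tolerance of the marker clip for over 2 s and eased back home. The hook lies flat in the tray and nothing else looks moved; no score came back.

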